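# Line up the dispensing bottles by height at the blood pressure station

## Robot

A 6-joint arm with a two-finger parallel gripper is mounted at the origin on the work surface. World frame = base frame: x ahead of the robot, y to its left, z up, the work surface at z = 0. Lengths are in m, angles in rad, forces in N, time in s.
With the tool pointing down it reaches from about 0.325 to 0.85 m from the base axis. Payload 15.5 kg.
Tool frame: the origin (TCP) lies at the very end of the fingers, on their centre line; the grasp point (between the pads) lies ctrl.hold_point_z behind it (ctrl.hold_point_z is the distance from the TCP to the grasp point, in m); z points along the fingers, y is the line along which they close (so a half turn about z gives the same grasp; the last joint's range is limited). The gripper opens to 91 mm and grips with 3 to 60 N. Pads are 32 mm wide; open, the fingers measure 118 mm over their backs; the gripper's body (76 mm by 178 mm) begins 60 mm behind the grasp point.
Start: joints at [1.218, 0.494, 1.345, -0, 1.302, -0.096], TCP at [0.159, 0.604, 0.18] pointing down, gripper open.
Joint ranges: [-2.91, 2.91], [-0.82, 2.16], [0.22, 2.67], [-1.22, 4.37], [0.12, 2.79], [-3.08, 3.08]. Speed limits (rad/s): [1.89, 1.89, 2.57, 3.01, 3.01, 3.01].

## Interface

Orientations are given as a unit quaternion [x, y, z, w].
In Python, from station import ctrl, cams, nets gives the robot as it stands.
- The arm moves only by the tool jog_arm, never from a script. Its arguments are lists of equal length, an entry for each row: "hand": the opening, from -1 (shut) to 1 (fully open); "translation": the shift along the world's x, y, z scaled (see below), a list of three; "turn": the turn about the world's z scaled (see below). A call has 1 to 12 rows; each row shifts and turns the commanded pose from where the row before left it; what a row does not reach is not made up. The controller multiplies each number of a shift by 0.03 m and each number of a turn by 10 degrees. A row lasts 1/8 s, in which the tool goes at most 62.5 mm and 10.7 degrees, less where a joint would pass 70% of its speed; a pose out of reach is approached as far as the arm can. A call with a number of a shift or a turn outside -1 to 1 is refused whole. A call with a gripper value outside its range is refused whole. The fingers move at their own pace and stop on an object; "force" is the grip in N (left out, the last holds). Time passes only in rows, so rows that do not move let the fingers close. It gives the time, the measured TCP pose, the force, the opening and the grip force at its end, in the units of the state.
- ctrl.observe(): the state, without advancing time (a new reading comes with each control period).
- cams.snapshot(name): name is "scene" or "top"; returns (picture, depth): 384x512x3 uint8, blue, green, red; 384x512 float32, m along the optical axis (not along the pixel's ray), 0 where there is no reading.
- cams.camera_model(name): a dict with "fx", "fy", "cx", "cy" (pixels), "pose" (4x4, takes a point from camera to world coordinates). Camera axes: x right, y up, looking along -z (the intrinsics and any distortion apply to the point x, -y, -z); pixel columns grow to the right and rows downward; lengths in m; the calibration is good to about 2 mm. A picture is of the moment at which its call begins. camera_model takes no time and is no camera call.
- ctrl.hand_in(): hands the job in; it is judged then, once.
Trained networks look in the newest picture that a camera, given by its name, has taken for a name from the list of things; names that differ only in an ending like _2 or _b are one class to them, and where a whole thing is asked for, a point or a joint stands for the part that bears it (a point fixed in the world has none). Each returns a list of dicts, best first, with "confidence" (0 to 1); they miss things now and then, are a little off and sometimes report something else, mostly with a low value. They report only what shows in the picture. A call takes as long as a camera call.
- nets.trace(camera, label): "mask" (384x512 bool, what is visible of it) and "bbox" ([left, top, right, bottom] in pixels, round what is visible of it).
The state is a dict: "t": time; "joint_pos": joint angles; "joint_velocities": joint speeds; "tau": joint torques, N m; "eef_pos": TCP position; "eef_rot": TCP orientation; "ft_force": force on the tool from outside, world axes, zero at the start; "torque": the same for the moment, N m; "grip_width": opening from 0.0 (shut) to 1.0 (fully open); "finger_force": force on a finger pad.
Only numpy, scipy, OpenCV 4.12 (cv2) and the standard library are available. Lean on these libraries where they do the work, as an engineer would, in place of code of your own. Each camera call takes 0.05 s, during which the arm holds its last target. There are 200 camera calls.

## Task

Line up the four white bottles on the four round rubber mats of the wooden riser, one to a mat, in order of height: the tallest on the mat next to the card stand, then shorter and shorter along the row, the shortest at the far end. Leave each bottle standing upright in the middle of its mat, and do not knock over the drinking cup that stands among them.

Things in the scene. Friction and masses are not known exactly. Their poses are not given: they have to be found in the camera images.
- bottle_xl: The tallest of four like-shaped round white plastic bottles with a blue band around the body and a blue cap, loose, upright: 155 mm tall in all, straight body 52 mm in diameter up to 127 mm, then a 10 mm shoulder and a cap 28 mm in diameter and 18 mm tall. About 270 g. Origin: centre of its underside; z up along the bottle.
- bottle_l: The second tallest of four like-shaped round white plastic bottles with a blue band around the body and a blue cap, loose, upright: 130 mm tall in all, straight body 48 mm in diameter up to 102 mm, then a 10 mm shoulder and a cap 28 mm in diameter and 18 mm tall. About 190 g. Origin: centre of its underside; z up along the bottle.
- bottle_m: The third tallest of four like-shaped round white plastic bottles with a blue band around the body and a blue cap, loose, upright: 105 mm tall in all, straight body 44 mm in diameter up to 77 mm, then a 10 mm shoulder and a cap 28 mm in diameter and 18 mm tall. About 130 g. Origin: centre of its underside; z up along the bottle.
- bottle_s: The shortest of four like-shaped round white plastic bottles with a blue band around the body and a blue cap, loose, upright: 80 mm tall in all, straight body 40 mm in diameter up to 52 mm, then a 10 mm shoulder and a cap 28 mm in diameter and 18 mm tall. About 80 g. Origin: centre of its underside; z up along the bottle.
- mat_1: One of four identical round black rubber mats (64 mm across, 3 mm thick), fixed about 95 mm apart in a row on a wooden riser (90 x 380 mm, 12 mm high). The row runs across the robot's front, turned up to 0.25 rad; mat_1 to mat_4 in order, mat_1 at the robot's right (-y). Origin: centre of the underside, 12 mm above the table; top face at 15 mm.
- mat_2: One of four identical round black rubber mats (64 mm across, 3 mm thick), fixed about 95 mm apart in a row on a wooden riser (90 x 380 mm, 12 mm high). The row runs across the robot's front, turned up to 0.25 rad; mat_1 to mat_4 in order, mat_1 at the robot's right (-y). Origin: centre of the underside, 12 mm above the table; top face at 15 mm.
- mat_3: One of four identical round black rubber mats (64 mm across, 3 mm thick), fixed about 95 mm apart in a row on a wooden riser (90 x 380 mm, 12 mm high). The row runs across the robot's front, turned up to 0.25 rad; mat_1 to mat_4 in order, mat_1 at the robot's right (-y). Origin: centre of the underside, 12 mm above the table; top face at 15 mm.
- mat_4: One of four identical round black rubber mats (64 mm across, 3 mm thick), fixed about 95 mm apart in a row on a wooden riser (90 x 380 mm, 12 mm high). The row runs across the robot's front, turned up to 0.25 rad; mat_1 to mat_4 in order, mat_1 at the robot's right (-y). Origin: centre of the underside, 12 mm above the table; top face at 15 mm.
- card_stand: Card stand past one end of the row (either end; a black square pen pot with two pens stands past the other), about 100 mm from the centre of the nearest mat: dark steel foot 72 mm across, thin post, green-framed blank card 75 mm wide, top 155 mm above the table. Fixed. Origin: centre of its underside.
- cup: Brown-orange earthenware drinking cup without handle, loose, standing among the bottles: 88 mm tall, 68 mm across the rim. Not to be knocked over. Origin: centre of its underside; z up.

How it is judged:
At the end, for the whole second after the job is handed in: From the mat next to the card stand to the far end stand the 155, 130, 105 and 80 mm bottles, each with its base centre within 12 mm (horizontally) of its mat's centre, base at mat height (11 to 20 mm above the table), upright within 0.1 rad, released and at rest (((horizontal distance between card_stand and mat_1 below 0.2 m and horizontal distance between bottle_xl and mat_1 below 0.012 m and horizontal distance between bottle_l and mat_2 below 0.012 m and horizontal distance between bottle_m and mat_3 below 0.012 m and horizontal distance between bottle_s and mat_4 below 0.012 m) or (horizontal distance between card_stand and mat_4 below 0.2 m and horizontal distance between bottle_xl and mat_4 below 0.012 m and horizontal distance between bottle_l and mat_3 below 0.012 m and horizontal distance between bottle_m and mat_2 below 0.012 m and horizontal distance between bottle_s and mat_1 below 0.012 m)) and height (world z) of bottle_xl between 0.011 and 0.02 m and angle between each of bottle_xl, bottle_l, bottle_m, bottle_s's own z axis and vertical below 0.1 rad and linear speed of each of bottle_xl, bottle_l, bottle_m, bottle_s below 0.02 m/s and angular speed of each of bottle_xl, bottle_l, bottle_m, bottle_s below 0.2 rad/s and height (world z) of bottle_l between 0.011 and 0.02 m and height (world z) of bottle_m between 0.011 and 0.02 m and height (world z) of bottle_s between 0.011 and 0.02 m); the robot touches nothing.
It fails at once if the drinking cup is knocked over (tilted more than 0.5 rad) (angle between cup's own z axis and vertical above 0.5 rad).
It also fails if it takes over 93 s, if anything falls off the work surface, if the arm or the gripper's body presses on something with over 40 N, if the wrist force passes 120 N, or if a joint passes its speed limit or range.

## Working session

There is one attempt and no reset: what is moved stays moved. The work goes in short steps, Python scripts to look and compute and a tool call to move; the robot and the scene stay as the last step left them, time stands still between calls to the robot, and variables do not carry over. Pictures are saved under pics/ and viewed, at most 14 in all, crops included, and the job is handed in when it is done.

Besides the shell and the picture viewer there is one more tool, called after "Call:" as name(argument=value, ...), one argument or row to a line, values as JSON. jog_arm: Moves the arm, as the interface text tells. Its arguments: {"type":"object","properties":{"hand":{"type":"array","items":{"type":"number"}},"translation":{"type":"array","items":{"type":"array","items":{"type":"number"}}},"turn":{"type":"array","items":{"type":"number"}},"force":{"type":"number"}},"required":["hand","translation","turn"]}

```bash
ls; mkdir -p pics
cat > h.py <<'E'
import numpy as np, cv2
from station import ctrl, cams, nets
def cloud(name, snap=None):
    im,d = snap if snap else cams.snapshot(name)
    m=cams.camera_model(name); v,u=np.mgrid[:384,:512]
    p=np.stack([(u-m['cx'])/m['fx']*d,-(v-m['cy'])/m['fy']*d,-d,np.ones_like(d)],-1)
    w=(p@np.array(m['pose']).T)[...,:3]; w[d<=0]=np.nan
    return im,w
E
python3 - <<'E'
from h import *
for c in ['top','scene']:
    im,w=cloud(c); cv2.imwrite(f'pics/{c}0.png',im); m=cams.camera_model(c);print(c,{k:np.round(v,3).tolist() for k,v in m.items()})
    for l in ['bottle_xl','bottle_l','bottle_m','bottle_s','mat_1','card_stand','cup']:
        for r in nets.trace(c,l)[:5]:
            q=w[r['mask']]; q=q[~np.isnan(q[:,0])]
            if len(q): 
                zt=np.percentile(q[:,2],97); t=q[q[:,2]>zt-.008]
                print(l,round(r['confidence'],2),r['bbox'],'ztop',round(zt,3),'med top',np.round((t.min(0)+t.max(0))/2,3),'med',np.round(np.median(q,0),3))
s=ctrl.observe();print(s,ctrl.hold_point_z)
E
```

```text
pics
top {'fx': 498.291, 'fy': 498.291, 'cx': 252.452, 'cy': 193.698, 'pose': [[0.043, 0.978, -0.204, 0.32], [-0.999, 0.042, -0.01, -0.003], [-0.001, 0.204, 0.979, 1.235], [0.0, 0.0, 0.0, 1.0]]}
bottle_xl 0.9 [190.3, 222.0, 214.8, 246.8] ztop 0.157 med top [0.462 0.12  0.154] med [0.455 0.115 0.132]
bottle_l 0.88 [350.1, 239.2, 381.7, 263.8] ztop 0.132 med top [ 0.44  -0.262  0.13 ] med [ 0.435 -0.253  0.106]
bottle_l 0.73 [305.8, 241.2, 327.0, 262.5] ztop 0.107 med top [ 0.437 -0.144  0.104] med [ 0.432 -0.139  0.084]
bottle_l 0.69 [135.5, 229.0, 158.5, 247.6] ztop 0.082 med top [0.45  0.261 0.08 ] med [0.447 0.255 0.06 ]
bottle_m 0.88 [350.1, 239.2, 381.7, 263.8] ztop 0.132 med top [ 0.44  -0.262  0.13 ] med [ 0.435 -0.253  0.106]
bottle_m 0.73 [305.8, 241.2, 327.0, 262.5] ztop 0.107 med top [ 0.437 -0.144  0.104] med [ 0.432 -0.139  0.084]
bottle_m 0.69 [135.5, 229.0, 158.5, 247.6] ztop 0.082 med top [0.45  0.261 0.08 ] med [0.447 0.255 0.06 ]
bottle_s 0.88 [350.1, 239.2, 381.7, 263.8] ztop 0.132 med top [ 0.44  -0.262  0.13 ] med [ 0.435 -0.253  0.106]
bottle_s 0.73 [305.8, 241.2
[... 2757 characters left out ...]
: array([ 1.21751170e+00,  4.93572573e-01,  1.34550457e+00,  1.05535949e-05,
        1.30254717e+00, -9.55192022e-02]), 'joint_velocities': array([9.03933355e-05, 1.82317198e-03, 1.80739818e-03, 3.62340806e-04,
       2.23042561e-04, 6.60448254e-05]), 'tau': array([-5.99151099e-03, -8.78646040e+01, -3.82220972e+01,  7.02114869e-02,
        4.43288090e-02,  3.07372363e-05]), 'eef_pos': array([0.15932385, 0.60433346, 0.17983048]), 'eef_rot': array([ 1.28527588e-01,  9.91705934e-01, -1.43004247e-05, -8.48292526e-06]), 'ft_force': array([-0.49509798, -0.02232977,  0.47210272]), 'torque': array([ 0.00721851, -0.01956984, -0.00037396]), 'finger_force': 0.0, 'grip_width': 0.9987356813470815} 0.0188
```

View pics/scene0.png

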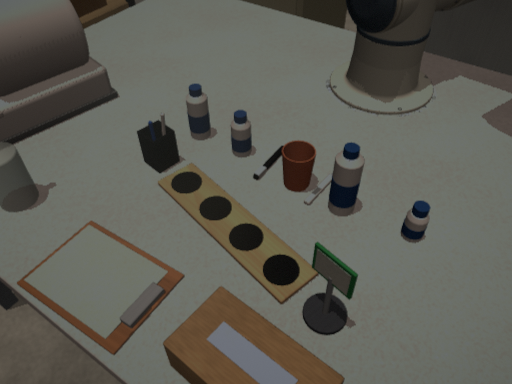

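Call:
jog_arm(
  hand=[1, 1, 1, 1, 1, 1, 1, 1, 1, 1, 1, 1],
  translation=[
    [1, -1, 0],
    [1, -1, 0],
    [1, -1, 0],
    [1, -1, 0],
    [1, -1, 0],
    [1, -1, 0],
    [1, -1, 0],
    [1, -1, 0],
    [1, -1, 0],
    [0.6667, -1, 0],
    [0, -1, 0],
    [0, -0.42, 0],
  ],
  turn=[-1, -1, -1, -1, -1, -1, -1, -1, -1, 0, 0, 0],
  force=20,
)

```text
t: 2.3
eef_pos: [0.4494, 0.2605, 0.1798]
eef_rot: [0.793, 0.61, -0.0, -0.0]
ft_force: [0.1, -0.7, -0.3]
grip_width: 1.001
finger_force: 0.0
```

The scene shows the mats at about (187,182), (215,208), (246,237) and (281,269), with the card stand (325,290) beyond mat_4 and the pen pot (158,146) beyond mat_1. The order is therefore xl→mat_4, l→mat_3, m→mat_2, s→mat_1.

Call:
jog_arm(
  hand=[1, 1, 1, 1, 1, 1, 1, -1, -1, -1, -1, -1],
  translation=[
    [0, 0.04, -1],
    [0, 0, -1],
    [0, 0, -1],
    [0, 0, -1],
    [0, 0, -1],
    [0, 0, -0.4],
    [0, 0, 0],
    [0, 0, 0],
    [0, 0, 0],
    [0, 0, 0],
    [0, 0, 0],
    [0, 0, 0],
  ],
  turn=[0, 0, 0, 0, 0, 0, 0, 0, 0, 0, 0, 0],
  force=20,
)

```text
t: 3.8
eef_pos: [0.4493, 0.2629, 0.0179]
eef_rot: [0.792, 0.61, 0.0, 0.0]
ft_force: [0.4, 0.2, 0.0]
grip_width: 0.484
finger_force: 0.0
```

Run:
```python
from h import *
im,w=cloud('top')
m=(w[...,0]>.68)&(w[...,2]>.04)&(w[...,1]<.4)&(w[...,1]>-.4)
q=w[m];
for y in np.arange(-.4,.4,.05):
    r=q[(q[:,1]>=y)&(q[:,1]<y+.05)]
    if len(r): print(round(y,2),len(r),np.round(r[:,0].min(),3),np.round(np.percentile(r[:,2],95),3))
p=w[(w[...,0]>.5)&(w[...,0]<.65)&(w[...,1]<-.22)&(w[...,1]>-.34)&(w[...,2]>.04)]; print(p.min(0),p.max(0))
```

```text
-0.4 206 0.794 0.124
0.05 739 0.775 0.079
0.1 992 0.776 0.079
0.15 1054 0.68 0.125
0.2 1195 0.683 0.149
0.25 657 0.789 0.079
[ 0.53286042 -0.30211445  0.04030576] [ 0.59554732 -0.23850543  0.12946641]
```

Call:
jog_arm(
  hand=[-1, -1, -1, -1, -1, -1, -1, -1, -1, -1, -1, -1],
  translation=[
    [0, 0, 0],
    [0, 0, 0],
    [0, 0, 0.5],
    [0, 0, 1],
    [0.5, 0, 1],
    [1, 0, 1],
    [1, -1, 0],
    [1, -1, 0],
    [1, -1, 0],
    [0.2667, -1, 0],
    [0, -1, 0],
    [0, -1, 0],
  ],
  turn=[0, 0, 0, 0, 0, 0, 0, 0, 0, 0, 0, 0],
  force=20,
)

```text
t: 5.35
eef_pos: [0.5924, 0.0819, 0.1238]
eef_rot: [0.792, 0.61, 0.0, 0.0]
ft_force: [0.9, -0.5, -0.2]
grip_width: 0.394
finger_force: 18.4
```

Call:
jog_arm(
  hand=[-1, -1, -1, -1, -1, -1, -1, -1, -1, -1, -1, -1],
  translation=[
    [0, -1, 0],
    [0, -1, 0],
    [0, -1, 0],
    [0, -1, 0],
    [0, -1, 0],
    [0, -1, 0],
    [0, -1, 0],
    [0, -1, 0],
    [0, -0.42, 0],
    [0, 0, -1],
    [0, 0, -1],
    [0, 0, -0.6],
  ],
  turn=[0, 0, 0, 0, 0, 0, 0, 0, 0, 0, 0, 0],
)

```text
t: 6.85
eef_pos: [0.5919, -0.169, 0.044]
eef_rot: [0.792, 0.61, -0.0, -0.001]
ft_force: [0.5, 0.1, -1.1]
grip_width: 0.393
finger_force: 18.4
```

Run:
```python
from h import *
im,w=cloud('scene'); cv2.imwrite('pics/s1.png',cv2.resize(im[60:260,100:350],None,fx=3,fy=3)[:600,:800])
print(ctrl.observe()['eef_pos'],ctrl.observe()['ft_force'])
```

```text
[ 0.59109072 -0.16873251  0.04222054] [-2.45116749  0.29193153 -4.19130275]
```

View pics/s1.png

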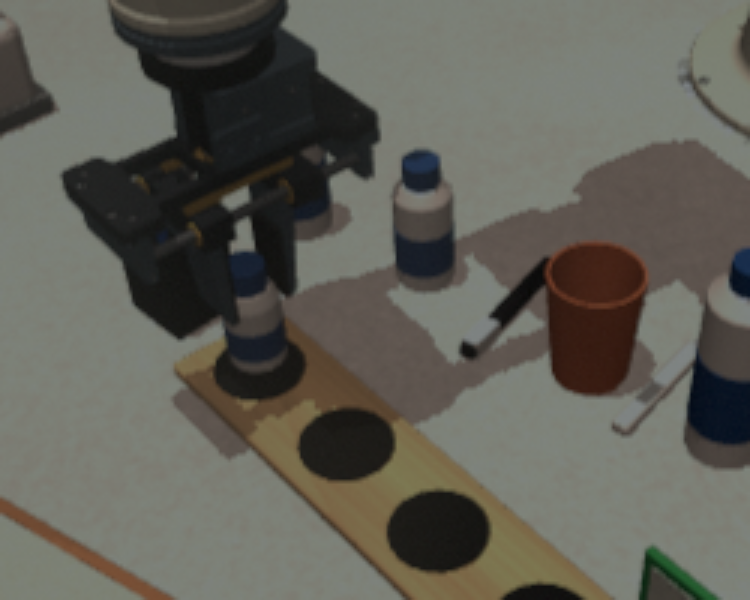

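Run:
```python
from h import *
s=ctrl.observe();print(s['eef_pos'],s['ft_force'])
for c in ['scene','top']:
    im,w=cloud(c)
    for r in nets.trace(c,'bottle_s'):
        q=w[r['mask']];q=q[~np.isnan(q[:,0])]
        z=np.percentile(q[:,2],[2,98]);t=q[q[:,2]>z[1]-.012];print(c,round(r['confidence'],2),r['bbox'],z.round(3),((t.min(0)+t.max(0))/2).round(3))
        if abs(np.median(q[:,1])+.17)<.03 and np.median(q[:,0])>.55:
            for a in np.arange(0.01,.12,.01):
                k=q[(q[:,2]>a)&(q[:,2]<a+.01)]
                if len(k)>3: print('  ',a.round(2),len(k),np.median(k,0).round(3),(k.max(0)-k.min(0)).round(3))
```

```text
[ 0.59109072 -0.16873251  0.04222054] [-2.45116749  0.29193153 -4.19130275]
scene 0.85 [174.8, 147.8, 198.4, 184.1] [0.025 0.104] [ 0.595 -0.168  0.105]
   0.01 5 [ 0.571 -0.162  0.012] [0.046 0.027 0.004]
   0.02 38 [ 0.602 -0.154  0.028] [0.034 0.026 0.006]
   0.03 62 [ 0.604 -0.154  0.035] [0.029 0.032 0.009]
   0.04 76 [ 0.604 -0.154  0.045] [0.035 0.03  0.01 ]
   0.05 79 [ 0.603 -0.154  0.055] [0.035 0.031 0.01 ]
   0.06 67 [ 0.602 -0.154  0.065] [0.034 0.025 0.01 ]
   0.07 75 [ 0.598 -0.153  0.076] [0.044 0.012 0.01 ]
   0.08 71 [ 0.596 -0.157  0.084] [0.037 0.018 0.009]
   0.09 47 [ 0.597 -0.158  0.095] [0.023 0.013 0.01 ]
   0.1 104 [ 0.59  -0.166  0.103] [0.034 0.028 0.006]
scene 0.52 [203.4, 112.4, 210.3, 140.3] [0.001 0.075] [ 0.438 -0.239  0.07 ]
```

Call:
jog_arm(
  hand=[-1, -1, 1, 1, 1, 1, 1, 1, 1, 1, 1, 1],
  translation=[
    [0, 0, -0.37],
    [0, 0, 0],
    [0, 0, 0],
    [0, 0, 0],
    [0, 0, 0],
    [0, 0, 0.5],
    [0, 0, 1],
    [0, 0, 1],
    [0, 0, 1],
    [-1, 0, 0.5],
    [-1, 0.45, 0],
    [-1, 0.45, 0],
  ],
  turn=[0, 0, 0, 0, 0, 0, 0, 0, 0, 0, 0, 0],
)

```text
t: 8.6
eef_pos: [0.5016, -0.1425, 0.155]
eef_rot: [0.792, 0.61, 0.0, 0.001]
ft_force: [-0.2, -0.3, 0.3]
grip_width: 0.999
finger_force: 0.0
```

Run:
```python
from h import *
s=ctrl.observe();print(s['eef_pos'],s['grip_width'])
for c in ['top','scene']:
    im,w=cloud(c)
    for r in nets.trace(c,'bottle_s'):
        q=w[r['mask']];q=q[~np.isnan(q[:,0])]
        z=np.percentile(q[:,2],[2,98]);t=q[q[:,2]>z[1]-.008];print(c,round(r['confidence'],2),r['bbox'],z.round(3),((t.min(0)+t.max(0))/2).round(3))
```

```text
[ 0.50163563 -0.14248846  0.15497634] 0.9987080640023823
top 0.71 [352.3, 240.0, 368.6, 255.7] [0.003 0.645] [ 0.375 -0.121  0.655]
top 0.26 [235.7, 226.8, 264.9, 255.1] [-0.    0.09] [0.453 0.011 0.088]
scene 0.84 [188.4, 96.5, 213.8, 138.9] [0.003 0.107] [ 0.488 -0.208  0.145]
scene 0.7 [234.8, 108.9, 252.9, 159.0] [-0.001  0.105] [ 0.436 -0.143  0.101]
scene 0.69 [175.8, 150.8, 198.3, 190.6] [0.011 0.095] [ 0.593 -0.168  0.091]
scene 0.62 [262.6, 252.8, 297.9, 287.7] [0.011 0.016] [0.662 0.109 0.014]
```

Call:
jog_arm(
  hand=[1, 1, 1, 1, 1, 1, 0, -1, -1, -1, -1, -1],
  translation=[
    [-1, 0, 0],
    [-1, 0, 0],
    [-0.2, 0, -0.65],
    [0, 0, -1],
    [0, 0, -1],
    [0, 0, -1],
    [0, 0, 0],
    [0, 0, 0],
    [0, 0, 0],
    [0, 0, 0],
    [0, 0, 0],
    [0, 0, 0],
  ],
  turn=[0, 0, 0, 0, 0, 0, 0, 0, 0, 0, 0, 0],
)

```text
t: 10.3
eef_pos: [0.4363, -0.1427, 0.0444]
eef_rot: [0.792, 0.61, 0.0, 0.0]
ft_force: [-0.6, 0.3, 2.6]
grip_width: 0.428
finger_force: 18.4
```

Call:
jog_arm(
  hand=[-1, -1, -1, -1, -1, -1, -1, -1, -1, -1, -1, -1],
  translation=[
    [0, 0, 0.6],
    [0, 0, 1],
    [1, 0.73, 0.4],
    [1, 0.73, 0],
    [1, 0.73, 0],
    [1, 0, 0],
    [1, 0, 0],
    [1, 0, 0],
    [0, 0, 0],
    [0, 0, -0.6],
    [0, 0, -0.6],
    [0, 0, -0.2],
  ],
  turn=[0, 0, 0, 0, 0, 0, 0, 0, 0, 0, 0, 0],
)

```text
t: 11.8
eef_pos: [0.6166, -0.0771, 0.0661]
eef_rot: [0.792, 0.61, 0.001, 0.001]
ft_force: [-28.4, 6.0, 123.7]
grip_width: 0.303
finger_force: 64.1
```

Run:
```python
from h import *
s=ctrl.observe();print(s['eef_pos'],s['ft_force'])
im,w=cloud('scene')
for r in nets.trace('scene','bottle_s'):
        q=w[r['mask']];q=q[~np.isnan(q[:,0])]
        z=np.percentile(q[:,2],[2,98]);t=q[q[:,2]>z[1]-.008];print(round(r['confidence'],2),r['bbox'],z.round(3),((t.min(0)+t.max(0))/2).round(3))
```

```text
[ 0.61660031 -0.07710585  0.06610454] [-28.36466642   6.02365125 123.65032937]
0.89 [176.4, 156.0, 195.8, 190.3] [0.014 0.196] [ 0.687 -0.061  0.201]
0.73 [200.9, 160.4, 223.5, 214.6] [0.017 0.12 ] [ 0.618 -0.076  0.127]
```

Run:
```python
from h import *
s=ctrl.observe();print(s['ft_force'],s['torque'],s['finger_force'],s['grip_width'],s['eef_pos'],s['tau'])
a,_=cams.snapshot('scene');b,_=cams.snapshot('top')
s=ctrl.observe();print(s['ft_force'],s['grip_width'],s['eef_pos'])
cv2.imwrite('pics/s2.png',np.hstack([cv2.resize(a[60:260,130:265],(400,592)),cv2.resize(b[100:300,200:335],(400,592))]))
```

```text
[-16.94460944   3.09851591  63.08718547] [ 0.6635735   3.76274215 -0.01147529] 50.977811323450624 0.3011268171833366 [ 0.61639169 -0.07703558  0.0663613 ] [-1.12935226e+00 -5.56953585e+01 -2.58019459e+01  9.90535179e-02
 -6.63757905e+00 -9.20135208e-03]
[-16.02565468   4.06333806  61.31815484] 0.30132104051036585 [ 0.61635696 -0.07702592  0.06637378]
```

View pics/s2.png

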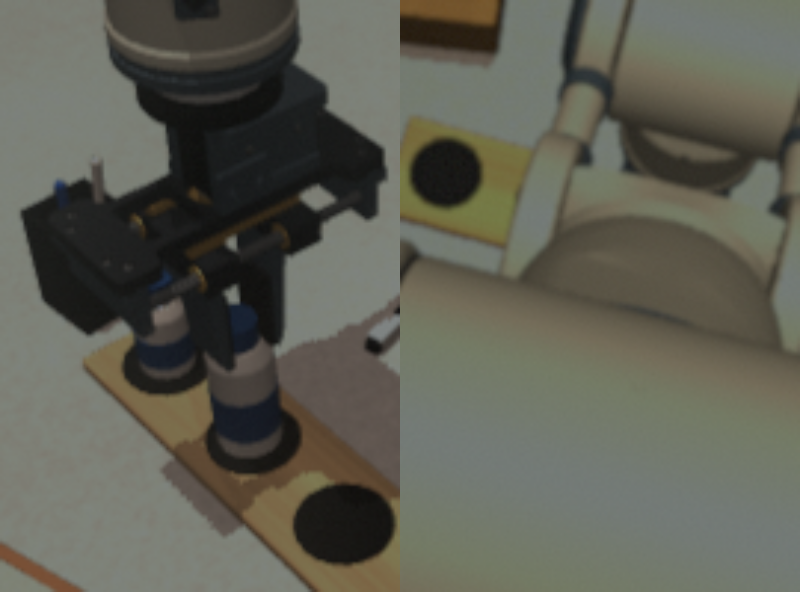

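The bottle slipped a few mm in the grip on the way, so it met the mat early and the push was hard (123 N read). I'll relieve it gently and then release.

Call:
jog_arm(
  hand=[-1, -1, 0, 1, 1, 1, 1, 1, 1, 1, 1, 1],
  translation=[
    [0, 0, 0.1],
    [0, 0, 0],
    [0, 0, 0],
    [0, 0, 0],
    [0, 0, 0],
    [0, 0, 0],
    [0, 0, 0.5],
    [0, 0, 1],
    [0, 0, 1],
    [0, 0, 1],
    [0, 0, 0.4],
    [-1, -0.5, 0],
  ],
  turn=[0, 0, 0, 0, 0, 0, 0, 0, 0, 0, 0, 0],
)

```text
t: 13.5
eef_pos: [0.5875, -0.0917, 0.183]
eef_rot: [0.792, 0.611, 0.001, 0.001]
ft_force: [-0.7, -0.0, 0.1]
grip_width: 0.998
finger_force: 0.0
```

```bash
cat >> h.py <<'E'
def look():
    s=ctrl.observe();print('t',round(s['t'],2),s['eef_pos'].round(4),s['ft_force'].round(1),round(s['grip_width'],3))
    for c in ['top','scene']:
        im,w=cloud(c)
        for r in nets.trace(c,'bottle_s')+nets.trace(c,'cup')[:1]:
            q=w[r['mask']];q=q[~np.isnan(q[:,0])]
            if len(q)<9: continue
            z=np.percentile(q[:,2],[2,98]);t=q[(q[:,2]>z[1]-.008)&(q[:,2]<z[1]+.004)];print(c,round(r['confidence'],2),np.int32(r['bbox']),z.round(3),((t.min(0)+t.max(0))/2).round(3))
E
python3 -c "from h import *;look()"
```

```text
t 13.5 [ 0.5875 -0.0917  0.183 ] [-0.7 -0.   0.1] 0.998
top 0.93 [349 237 379 264] [0.01  0.133] [ 0.44  -0.262  0.131]
top 0.49 [318 178 335 191] [0.052 0.098] [ 0.593 -0.171  0.096]
scene 0.94 [198 164 222 215] [0.015 0.12 ] [ 0.615 -0.077  0.116]
scene 0.76 [189  84 212 137] [0.003 0.129] [ 0.439 -0.26   0.126]
scene 0.64 [174 150 197 187] [0.014 0.095] [ 0.593 -0.169  0.091]
scene 0.57 [280 141 316 192] [0.001 0.087] [0.452 0.013 0.084]
scene 0.69 [282 142 314 192] [0.003 0.087] [0.452 0.013 0.084]
```

Call:
jog_arm(
  hand=[1, 1, 1, 1, 1, 1, 1, 1, 1, 1, 1, 1],
  translation=[
    [-0.82, -0.945, 0],
    [-0.82, -0.945, 0],
    [-0.82, -0.945, 0],
    [-0.82, -0.945, 0],
    [-0.82, -0.945, 0],
    [-0.8, -0.945, 0],
    [0, 0, 0],
    [0, 0, -1],
    [0, 0, -1],
    [0, 0, -1],
    [0, 0, -0.7],
    [0, 0, -0.25],
  ],
  turn=[0, 0, 0, 0, 0, 0, 0, 0, 0, 0, 0, 0],
  force=45,
)

```text
t: 15.3
eef_pos: [0.4396, -0.2612, 0.0625]
eef_rot: [0.792, 0.611, -0.0, -0.001]
ft_force: [-0.3, 0.3, -0.8]
grip_width: 0.997
finger_force: 0.0
```

Call:
jog_arm(
  hand=[0, -1, -1, -1, -1, -1, -1, -1, -1, -1],
  translation=[
    [0, 0, 0],
    [0, 0, 0],
    [0, 0, 0],
    [0, 0, 0],
    [0, 0, 0],
    [0, 0, 0],
    [0, 0, 0],
    [0, 0, 0],
    [0, 0, 0.15],
    [0, 0, 0.35],
  ],
  turn=[0, 0, 0, 0, 0, 0, 0, 0, 0, 0],
  force=45,
)

```text
t: 16.55
eef_pos: [0.439, -0.2618, 0.0788]
eef_rot: [0.792, 0.61, -0.0, -0.001]
ft_force: [-0.2, 0.9, -2.3]
grip_width: 0.497
finger_force: 45.0
```

Call:
jog_arm(
  hand=[-1, -1, -1, -1, -1, -1, -1, -1, -1, -1, -1, -1],
  translation=[
    [0, 0, 0.6],
    [0, 0, 0.8],
    [0, 0, 0.9],
    [0, 0.3, 0.9],
    [0.3, 0.6, 0.8],
    [0.6, 0.9, 0.33],
    [0.8, 1, 0],
    [0.8, 1, 0],
    [0.8, 1, 0],
    [0.8, 1, 0],
    [0.8, 1, 0],
    [0.7, 1, 0],
  ],
  turn=[0, 0, 0, 0, 0, 0, 0, 0, 0, 0, 0, 0],
)

```text
t: 18.05
eef_pos: [0.6079, -0.0269, 0.2092]
eef_rot: [0.792, 0.61, 0.0, 0.0]
ft_force: [-0.6, -0.6, -2.5]
grip_width: 0.494
finger_force: 45.0
```

Call:
jog_arm(
  hand=[-1, -1, -1, -1, -1, -1, -1, -1, -1],
  translation=[
    [0.6, 0.8, 0],
    [0.45, 0.67, 0],
    [0, 0, 0],
    [0, 0, -0.5],
    [0, 0, -0.9],
    [0, 0, -0.9],
    [0, 0, -0.7],
    [0, 0, -0.4],
    [0, 0, 0],
  ],
  turn=[0, 0, 0, 0, 0, 0, 0, 0, 0],
)

```text
t: 19.18
eef_pos: [0.6381, 0.0157, 0.1058]
eef_rot: [0.792, 0.61, -0.001, -0.001]
ft_force: [-1.2, 0.1, -2.0]
grip_width: 0.493
finger_force: 45.0
```

```bash
python3 -c "from h import *;look()"
```

```text
t 19.18 [0.6381 0.0157 0.1058] [-1.2  0.1 -2. ] 0.493
top 0.86 [321 177 338 193] [0.031 0.098] [ 0.593 -0.171  0.096]
top 0.69 [290 163 298 187] [0.022 0.123] [ 0.614 -0.086  0.119]
scene 0.78 [232 170 257 235] [0.047 0.173] [0.639 0.02  0.17 ]
scene 0.78 [201 178 227 214] [0.017 0.096] [ 0.623 -0.073  0.094]
scene 0.69 [175 152 198 190] [0.016 0.094] [ 0.599 -0.171  0.091]
scene 0.62 [279 141 316 190] [0.003 0.087] [0.452 0.013 0.084]
```

Call:
jog_arm(
  hand=[-1, -1, -1, -1, -1, -1],
  translation=[
    [0, 0, -0.3],
    [0, 0, -0.3],
    [0, 0, -0.2],
    [0, 0, -0.05],
    [0, 0, 0],
    [0, 0, 0],
  ],
  turn=[0, 0, 0, 0, 0, 0],
)

```text
t: 20.23
eef_pos: [0.6391, 0.016, 0.0814]
eef_rot: [0.792, 0.61, 0.0, 0.0]
ft_force: [0.4, -0.6, -2.2]
grip_width: 0.498
finger_force: 45.0
```

Call:
jog_arm(
  hand=[-1, -1, -1, 0, 1, 1, 1, 1, 1, 1, 1, 1],
  translation=[
    [0, 0, -0.06],
    [0, 0, -0.04],
    [0, 0, 0],
    [0, 0, 0],
    [0, 0, 0],
    [0, 0, 0],
    [0, 0, 0],
    [0, 0, 0.6],
    [0, 0, 1],
    [0, 0, 1],
    [0, 0, 1],
    [0, 0, 0.4],
  ],
  turn=[0, 0, 0, 0, 0, 0, 0, 0, 0, 0, 0, 0],
)

```text
t: 21.72
eef_pos: [0.6398, 0.016, 0.2009]
eef_rot: [0.792, 0.61, 0.001, 0.001]
ft_force: [0.2, 0.6, -0.0]
grip_width: 1.003
finger_force: 0.0
```

Call:
jog_arm(
  hand=[1, 1, 1, 1, 1, 1, 1],
  translation=[
    [-0.9, 0.5, 0],
    [-1, 0.6, 0],
    [-1, 0.6, 0],
    [-1, 0.6, 0],
    [-1, 0.6, 0],
    [-1.0, 0.6, 0],
    [0, 0, 0],
  ],
  turn=[0, 0, 0, 0, 0, 0, 0],
)

```text
t: 22.6
eef_pos: [0.4598, 0.1219, 0.1982]
eef_rot: [0.792, 0.611, -0.0, -0.0]
ft_force: [0.4, -0.5, -0.1]
grip_width: 1.0
finger_force: 0.0
```

```bash
python3 -c "from h import *;look()"
```

```text
t 22.6 [0.4598 0.1219 0.1982] [ 0.4 -0.5 -0.1] 1.0
top 0.75 [242 145 262 178] [0.032 0.148] [0.64  0.014 0.145]
top 0.67 [318 178 332 193] [0.032 0.098] [ 0.592 -0.171  0.096]
top 0.65 [312 181 336 200] [0.01  0.021] [ 0.588 -0.171  0.018]
top 0.58 [278 163 302 187] [0.031 0.123] [ 0.616 -0.079  0.12 ]
top 0.67 [235 226 267 253] [-0.001  0.09 ] [0.453 0.012 0.088]
scene 0.9 [199 161 225 213] [0.016 0.12 ] [ 0.616 -0.077  0.117]
scene 0.73 [174 150 198 188] [0.015 0.095] [ 0.593 -0.168  0.092]
scene 0.72 [232 180 258 244] [0.01  0.144] [0.638 0.016 0.141]
scene 0.92 [281 142 314 189] [0.006 0.087] [0.453 0.014 0.084]
```

Call:
jog_arm(
  hand=[1, 1, 1, 1, 1, 0, -1, -1, -1, -1, -1, -1],
  translation=[
    [0, 0, -0.8],
    [0, 0, -1],
    [0, 0, -1],
    [0, 0, -0.7],
    [0, 0, -0.23],
    [0, 0, 0],
    [0, 0, 0],
    [0, 0, 0],
    [0, 0, 0],
    [0, 0, 0],
    [0, 0, 0],
    [0, 0, 0],
  ],
  turn=[0, 0, 0, 0, 0, 0, 0, 0, 0, 0, 0, 0],
  force=50,
)

```text
t: 24.4
eef_pos: [0.462, 0.1211, 0.0865]
eef_rot: [0.792, 0.61, 0.0, 0.0]
ft_force: [-2.0, -0.1, 6.6]
grip_width: 0.547
finger_force: 50.0
```

Call:
jog_arm(
  hand=[-1, -1, -1, -1, -1, -1, -1, -1, -1, -1, -1, -1],
  translation=[
    [0, 0, 0.3],
    [0, 0, 0.6],
    [0, 0, 0.7],
    [0.4, 0, 0.4],
    [0.7, -0.1, 0],
    [0.9, -0.1, 0],
    [1, -0.1, 0],
    [1, -0.1, 0],
    [0.9, 0, 0],
    [0.8, 0, 0],
    [0.6, 0, 0],
    [0.4, 0, 0],
  ],
  turn=[0, 0, 0, 0, 0, 0, 0, 0, 0, 0, 0, 0],
)

```text
t: 25.9
eef_pos: [0.6633, 0.109, 0.1462]
eef_rot: [0.792, 0.61, -0.0, -0.0]
ft_force: [0.0, 0.0, -3.2]
grip_width: 0.545
finger_force: 50.0
```

Call:
jog_arm(
  hand=[-1, -1, -1, -1, -1, -1],
  translation=[
    [0, 0, 0],
    [0, 0, -0.3],
    [0, 0, -0.5],
    [0, 0, -0.3],
    [0, 0, 0],
    [0, 0, 0],
  ],
  turn=[0, 0, 0, 0, 0, 0],
)

```text
t: 26.65
eef_pos: [0.663, 0.1091, 0.1134]
eef_rot: [0.792, 0.61, 0.0, 0.0]
ft_force: [-0.3, 0.6, -3.5]
grip_width: 0.543
finger_force: 50.0
```

```bash
python3 -c "from h import *;look()"
```

```text
t 26.65 [0.663  0.1091 0.1134] [-0.3  0.6 -3.5] 0.543
top 0.72 [318 175 335 196] [0.013 0.098] [ 0.593 -0.171  0.095]
top 0.71 [239 149 260 176] [0.021 0.148] [0.64  0.014 0.146]
top 0.57 [277 162 301 189] [0.012 0.123] [ 0.616 -0.079  0.121]
top 0.41 [254 228 266 250] [0.003 0.76 ] [ 0.377 -0.005  0.761]
scene 0.95 [200 162 224 213] [0.018 0.12 ] [ 0.616 -0.076  0.117]
scene 0.8 [172 149 198 187] [0.019 0.095] [ 0.592 -0.168  0.092]
scene 0.56 [234 204 259 245] [0.017 0.112] [0.661 0.016 0.11 ]
```

Bottom is now about 27 mm above the table, so I lower 11 mm, release, and retreat upward.

Call:
jog_arm(
  hand=[-1, -1, -1, -1, -1, -1, 0, 1, 1, 1, 1, 1],
  translation=[
    [0, 0, -0.15],
    [0, 0, -0.1],
    [0, 0, -0.08],
    [0, 0, -0.03],
    [0, 0, 0],
    [0, 0, 0],
    [0, 0, 0],
    [0, 0, 0],
    [0, 0, 0],
    [0, 0, 0],
    [0, 0, 0],
    [0, 0, 0.6],
  ],
  turn=[0, 0, 0, 0, 0, 0, 0, 0, 0, 0, 0, 0],
)

```text
t: 28.45
eef_pos: [0.6619, 0.109, 0.1199]
eef_rot: [0.792, 0.61, -0.001, -0.001]
ft_force: [0.7, -0.4, 0.5]
grip_width: 0.999
finger_force: 0.0
```

Call:
jog_arm(
  hand=[1, 1, 1, 1, 1, 1, 1, 1, 1, 1, 1, 1],
  translation=[
    [0, 0, 1],
    [0, 0, 1],
    [0, 0, 1],
    [0, 0, 0.5],
    [-1, 0, 0],
    [-1, 0, 0],
    [-1, 0, 0],
    [-1, 0.5, 0],
    [-1, 1, 0],
    [-1, 1, 0],
    [0, 1, 0],
    [0, 1, 0],
  ],
  turn=[0, 0, 0, 0, 0, 0, 0, 0, 0, 0, 0, 0],
)

```text
t: 29.95
eef_pos: [0.4824, 0.245, 0.2258]
eef_rot: [0.792, 0.61, 0.0, 0.0]
ft_force: [0.8, 0.3, 1.1]
grip_width: 1.003
finger_force: 0.0
```

```bash
python3 -c "
from h import *
look(); im,_=cams.snapshot('scene'); cv2.imwrite('pics/end.png',im)"
```

```text
t 29.95 [0.4824 0.245  0.2258] [0.8 0.3 1.1] 1.003
top 0.87 [280 163 299 190] [0.023 0.123] [ 0.616 -0.079  0.12 ]
top 0.69 [318 176 335 195] [0.014 0.098] [ 0.593 -0.171  0.095]
top 0.6 [237 148 264 177] [0.016 0.148] [0.64  0.014 0.145]
top 0.6 [234 225 268 251] [-0.    0.09] [0.452 0.012 0.088]
scene 0.91 [232 179 258 243] [0.02  0.144] [0.638 0.017 0.141]
scene 0.72 [200 160 225 214] [0.01 0.12] [ 0.614 -0.077  0.117]
scene 0.59 [177 149 197 189] [0.016 0.095] [ 0.593 -0.168  0.092]
scene 0.64 [281 142 317 189] [0.004 0.087] [0.452 0.014 0.084]
```

View pics/end.png

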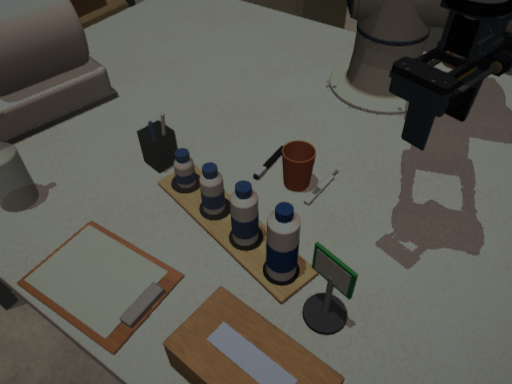

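The picture shows all four bottles upright and centred on their mats, from (185,170) up to the tallest at (282,245) next to the card stand (325,290). The cup at (298,166) is standing and the arm is clear of everything.

```bash
python3 -c "
from station import ctrl
print(ctrl.hand_in())"
```

```text
the job is handed in; nothing more can be done
None
```

I handed the job in with all four bottles upright on their mats in height order, tallest next to the card stand, and the cup still standing, but setting down bottle_m gave a wrist-force reading of 123.7 N, over the 120 N limit, so the attempt may be judged a fail on that alone; `hand_in` returned no verdict.

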